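# Reset a tripped dry-block heater behind its sliding guard

## Task

The dry-block heater has tripped and needs resetting: slide the clear guard window on its sloping front all the way open, press the big round reset button behind it fully down and let it spring back up, then slide the guard fully shut again. Leave the tube rack, beaker and dish standing where they are.

Things in the scene. Friction and masses are not known exactly. Their poses are not given: they have to be found in the camera images.
- heater: Fixed white heater box on a blue foot, 242 deep (x) x 340 wide (y) x 240 high; tubes on top to 323. Origin: on the bench under its middle; foot from x -112 to 130; front looks to -x, y left, z up. Front console plane through (-55,y,85) slopes up backwards at 30 deg, outward normal (-0.5,0,0.866). A clear visor overhangs it: underside z 218, front edge x -76, so use a tilted tool.
- guard (a joint): Clear window in an aluminium frame, 140 wide (y) x 98 up the slope, outer face 42 out of the console plane, between two tracks (46 out of the plane, 55 up and down the slope from its middle). Slides along heater y: 0 = fully shut (centre at heater y +80, over the button), grows to heater -y, 0.140 m = fully open (centre y -60). Takes 2 to 3 N, stays where left; may start ajar.
- guard_handle (a point): Centre of the guard's handle: an aluminium rib on the middle of the window, 14 mm thick (y), 70 long up the slope, standing 40 out from the window's outer face (this point is 20 above that face, 62 out of the console plane). Axes: x up the slope, y heater's left, z the slope's outward normal.
- reset (a joint): Travel of the reset spring button along the slope's normal: 0 = up, 0.010 m = fully down; about 2 N at the start, 6 N fully down.
- reset_top (a point): Centre of the outer face of the reset button: flat round grey cap 60 mm across in a dark 76 mm round housing, at heater y +80 on the console, behind the guard; 26 mm out of the console plane, 16 when pressed. Axes: x up the slope, y heater's left, z the outward normal; push along -z.
- rack: Steel rack of capped tubes beside the heater, 200 x 90 mm (x, y), 106 mm high; loose. Origin: centre of its underside.
- beaker: Glass beaker, 72 mm diameter, 90 mm high; loose. Origin: centre of its underside.
- dish: Flat round glass dish, 100 mm diameter, 17 mm high, on the bench in front of the heater; loose. Origin: centre of its underside.

How it is judged:
By the outcome, as a careful person would: the job done as asked, in the order asked, and still so for the second after the job is handed in, with the robot touching nothing.
It also fails if it takes over 58 s, if anything falls off the work surface, if the arm or the gripper's body presses on something with over 40 N, if the wrist force passes 120 N, or if a joint passes its speed limit or range.

## Robot

A 6-joint arm with a two-finger parallel gripper is mounted at the origin on the work surface. World frame = base frame: x ahead of the robot, y to its left, z up, the work surface at z = 0. Lengths are in m, angles in rad, forces in N, time in s.
With the tool pointing down it reaches from about 0.25 to 0.775 m from the base axis. Payload 4 kg.
Tool frame: the origin (TCP) lies on the centre line of the jaws, within the pads' length; the fingertips stand 25 mm ahead of it and the grasp point (between the pads) lies 6 mm ahead of it; z points along the fingers, y is the line along which they close (so a half turn about z gives the same grasp; the last joint's range is limited). The gripper opens to 94 mm and grips with 3 to 60 N. Pads are 16 mm wide; open, the fingers measure 119 mm over their backs; the gripper's body (75 mm by 177 mm) begins 78 mm behind the grasp point.
Start: joints at [-1.403, 0.087, 1.371, -0, 1.684, -0.103], TCP at [0.147, -0.53, 0.231] pointing down, gripper open.
Joint ranges: [-3.1, 3.1], [-0.76, 2.03], [0.27, 2.55], [-1.08, 4.22], [0.17, 2.65], [-2.57, 2.57]. Speed limits (rad/s): [2.79, 2.79, 3.14, 3.14, 3.14, 3.14].

## Interface

Orientations are given as [roll, pitch, yaw] about the fixed x, y, z axes, in that order (R = Rz(yaw) Ry(pitch) Rx(roll)).
In Python, from bench import robot, imaging gives the robot as it stands. The module is installed in compiled form; this text tells all that it offers.
- The arm moves only by the tool drive_tool, never from a script. Its argument "series" is a list of rows, each a list of 3 entries, a list of its own where there are three numbers: the finger opening in m, from 0 to 0.094, then the shift along the tool's x, y, z in m, then the turn, a rotation vector about the tool's x, y, z in rad. A call has 1 to 5 rows; each row is the pose to reach, as a shift and turn from the pose commanded when the call began, along the tool's axes at that moment; what a row does not reach only later rows make up. A row lasts 1/8 s, in which the tool goes at most 62.5 mm and 10.7 degrees, less where a joint would pass 70% of its speed; a pose out of reach is approached as far as the arm can. A call with a gripper value outside its range is refused whole. The fingers move at their own pace and stop on an object; the grip force is fixed at half the most. Time passes only in rows, so rows that repeat a pose let the fingers close. It gives the time, the measured TCP pose, the force, the opening and the grip force at its end, in the units of the state.
- robot.get_obs(): the state, without advancing time (a new reading comes with each control period).
- imaging.snapshot(name): name is "side" or "top"; returns the picture (420x560x3 uint8, red, green, blue); there is no depth.
- imaging.get_calibration(name): a dict with "intrinsics" (3x3 intrinsics, pixels), "k1" (the pictures are not rectified: a ray, as slopes to the right and down, at radius r is drawn at 1 + k1 r^2 times it, then the intrinsics apply), "position" and "rotation" of the camera in the world. Camera axes: x right, y up, looking along -z (the intrinsics and any distortion apply to the point x, -y, -z); pixel columns grow to the right and rows downward; lengths in m; the calibration is good to about 2 mm. A picture is of the moment at which its call begins. get_calibration takes no time and is no camera call.
- robot.close_job(): hands the job in; it is judged then, once.
The state is a dict: "time": time; "joint_positions": joint angles; "qvel": joint speeds; "joint_torque": joint torques, N m; "tool_pos": TCP position; "ee_rot": TCP orientation; "wrist_force": force on the tool from outside, world axes, zero at the start; "wrist_torque": the same for the moment, N m; "width": finger opening in m; "finger_force": force on a finger pad.
Only numpy, scipy, OpenCV 4.12 (cv2) and the standard library are available. Lean on these libraries where they do the work, as an engineer would, in place of code of your own. Each camera call takes 0.05 s, during which the arm holds its last target. There are 200 camera calls.

## Working session

There is one attempt and no reset: what is moved stays moved. The work goes in short steps, Python scripts to look and compute and a tool call to move; the robot and the scene stay as the last step left them, time stands still between calls to the robot, and variables do not carry over. Pictures are saved under pics/ and viewed, at most 10 in all, crops included, and the job is handed in when it is done.

Besides the shell and the picture viewer there is one more tool, called as name([rows], argument=value, ...), one row to a line, values as JSON. drive_tool: Moves the arm, as the interface text tells. Its arguments: {"type":"object","properties":{"series":{"type":"array"}},"required":["series"]}

```bash
mkdir -p pics; python3 - <<'E'
from bench import robot, imaging
import cv2
for n in("side","top"):
    cv2.imwrite(f"pics/{n}0.png",imaging.snapshot(n)[:,:,::-1]); c=imaging.get_calibration(n); print(n,c)
print(robot.get_obs())
E
```

```text
side {'intrinsics': array([[440.87213568,   0.        , 273.99592576],
       [  0.        , 440.87213568, 210.84491625],
       [  0.        ,   0.        ,   1.        ]]), 'k1': 0.009618592871126161, 'position': array([0.88274587, 0.2191951 , 1.08554939]), 'rotation': array([ 0.31665107, -0.00862464,  2.22287297])}
top {'intrinsics': array([[405.24149515,   0.        , 283.16262467],
       [  0.        , 405.24149515, 212.10382411],
       [  0.        ,   0.        ,   1.        ]]), 'k1': -0.08952833621190398, 'position': array([0.55635206, 0.03024572, 1.03912654]), 'rotation': array([ 0.06333969, -0.03178493, -1.55744616])}
{'time': 0.1, 'joint_positions': array([-1.40306709e+00,  8.78870851e-02,  1.37210610e+00,  7.59401558e-05,
        1.68355684e+00, -1.03115358e-01]), 'qvel': array([-0.00117094,  0.00067534, -0.00377101, -0.00104553,  0.00032895,
       -0.00031056]), 'joint_torque': array([ 2.34732819e-03, -3.41251981e+01, -3.03301156e+01,  7.19536655e-02,
        3.04047810e-02, -1.03203220e-04]), 'tool_pos': array([ 0.14708867, -0.52951872,  0.22941636]), 'ee_rot': array([-3.13965344e+00, -2.76551467e-04,  2.70852802e-01]), 'wrist_force': array([-0.46954042,  0.53437734, -0.00344724]), 'wrist_torque': array([-0.05924233,  0.0084846 ,  0.0335502 ]), 'finger_force': 0.0, 'width': 0.09402481539116375}
```

View pics/side0.png

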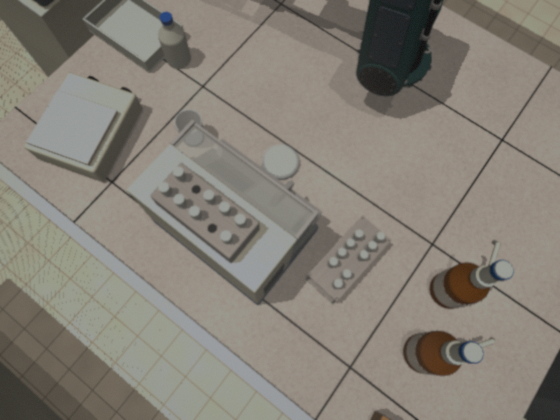

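View pics/top0.png

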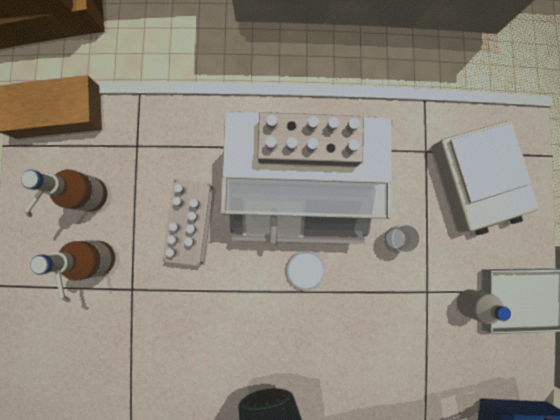

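Top view: heater top has corners at about (225,113) and (391,118), with the visor front edge near row 215. The guard handle is near (273,228), the dish at (305,271), the beaker at (396,240) and the rack at (188,222). I'll zoom in.

```bash
cat > h.py <<'E'
import numpy as np, cv2
from scipy.spatial.transform import Rotation as Ro
from bench import robot, imaging
C={n:imaging.get_calibration(n) for n in("side","top")}
def ray(n,u,v):
    c=C[n]; K=c["intrinsics"]; d=np.array([(u-K[0,2])/K[0,0],(v-K[1,2])/K[1,1]]); p=d.copy()
    for _ in range(20): p=d/(1+c["k1"]*(p@p))
    return c["position"], Ro.from_euler("xyz",c["rotation"]).apply([p[0],-p[1],-1])
def onz(n,u,v,z):
    o,d=ray(n,u,v); return o+d*(z-o[2])/d[2]
def proj(n,P):
    c=C[n]; K=c["intrinsics"]; q=Ro.from_euler("xyz",c["rotation"]).inv().apply(np.atleast_2d(P)-c["position"])
    s=np.c_[q[:,0],-q[:,1]]/-q[:,2:]; s=s*(1+c["k1"]*(s**2).sum(1,keepdims=True))
    return s*[K[0,0],K[1,1]]+K[:2,2]
def tri(a,b):
    (o,d),(p,e)=ray("top",*a),ray("side",*b)
    s=np.linalg.lstsq(np.c_[d,-e],p-o,rcond=None)[0]; A,B=o+s[0]*d,p+s[1]*e
    return (A+B)/2,np.linalg.norm(A-B)
E
python3 - <<'E'
from h import *
t=cv2.imread("pics/top0.png"); s=cv2.imread("pics/side0.png")
cv2.imwrite("pics/topc.png",cv2.resize(t[100:290,215:415],None,fx=4,fy=4,interpolation=2)[:, :800][:600*2][0:760][:][160:760])
cv2.imwrite("pics/sidec.png",cv2.resize(s[110:260,125:325],None,fx=4,fy=4,interpolation=2))
for u,v in((225,113),(391,118)): print(onz("top",u,v,.24))
for u,v in((222,214),(388,217)): print(onz("top",u,v,.222))
print(onz("top",305,271,.017))
E
```

```text
[0.80554192 0.12535176 0.24      ]
[ 0.80387309 -0.21282793  0.24      ]
[0.60282272 0.12821763 0.222     ]
[ 0.6017963  -0.21009593  0.222     ]
[ 0.47406638 -0.05831247  0.017     ]
```

View pics/topc.png

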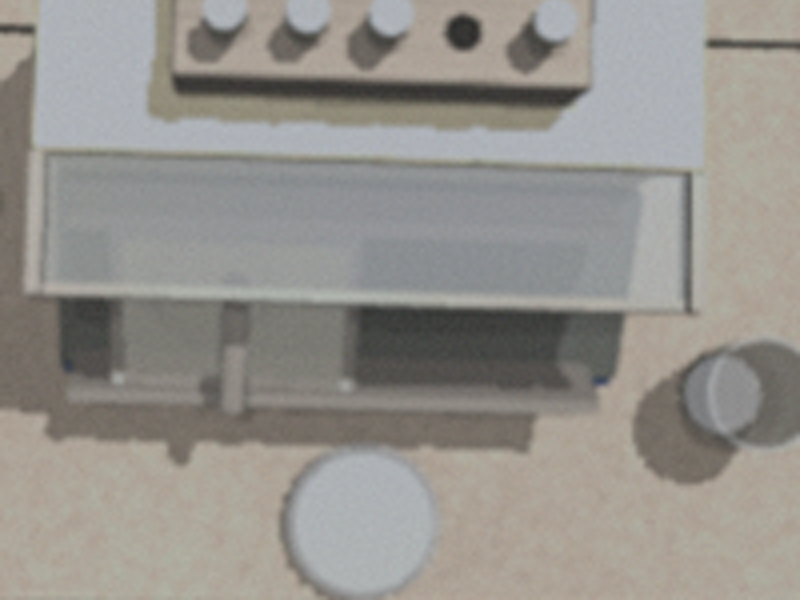

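View pics/sidec.png

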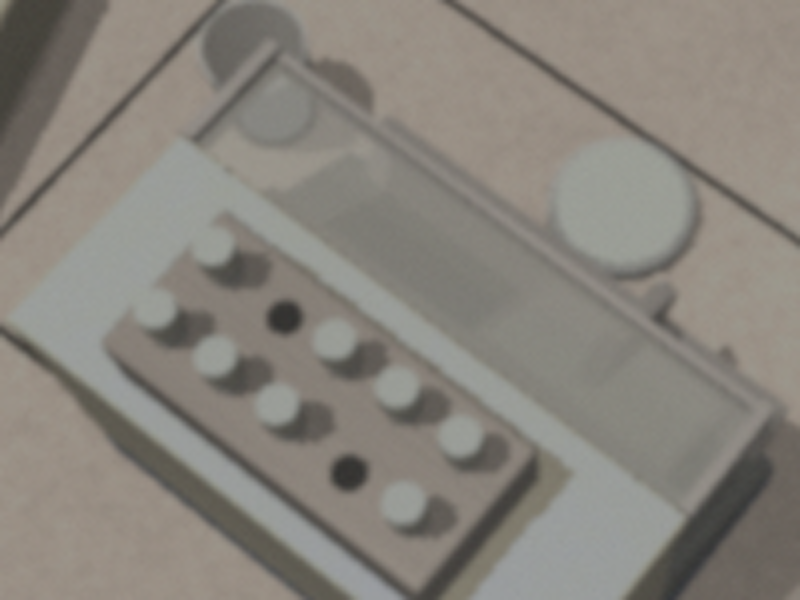

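Zoomed: the visor edge runs from (220.5,213.3) to (389.5,218), foot corners are at (231,232.5) and (366,236), and the handle's lower outer end is at (273.3,243) top and about (291,182) side. The guard spans columns 244.5–303, so it's slightly ajar.

```bash
python3 - <<'E'
from h import *
print("foot",[onz("top",u,v,.03).round(4) for u,v in((231.2,232.3),(366.3,236))])
print("visor",[onz("top",u,v,.22).round(4) for u,v in((220.5,213.3),(389.5,218))])
print("handle",onz("top",273.2,243,.1385), tri((273.2,242.5),(291,183)))
print("backcorners",onz("top",225,113,.24),onz("top",391.5,118,.24))
for yc in(-.041,): 
  H=np.array([.679,yc,0]); s=np.array([.866,0,.5]);n=np.array([-.5,0,.866]);c=H+[-.055,0,.085]
  P=[c+42*n/1000+a*s+[0,y,0] for a in(-.049,.049) for y in(.15,.01)]
  print("guard shut corners",proj("top",P).round(1))
  for q in(0,.01,.02): print(q,proj("top",c+.082*n-.035*s+[0,.08-q,0]).round(1),proj("side",c+.082*n-.035*s+[0,.08-q,0]).round(1))
  print(proj("top",[H+[-.112,.17,.03],H+[-.112,-.17,.03],H+[-.076,.17,.218],H+[-.076,-.17,.218]]).round(1))
E
```

```text
foot [array([0.5686, 0.1274, 0.03  ]), array([ 0.5638, -0.2109,  0.03  ])]
visor [array([0.6043, 0.1315, 0.22  ]), array([ 0.5999, -0.2138,  0.22  ])]
handle [0.54491659 0.02355332 0.1385    ] (array([0.54586799, 0.02325251, 0.11701147]), np.float64(0.0003644800687800814))
backcorners [0.80554192 0.12535176 0.24      ] [ 0.8039094  -0.21387522  0.24      ]
guard shut corners [[236.3 235.5]
 [296.6 236.3]
 [235.2 196.9]
 [298.5 197.9]]
0 [[266.3 239.4]] [[295.2 185.6]]
0.01 [[270.8 239.5]] [[291.7 183.1]]
0.02 [[275.3 239.5]] [[288.3 180.7]]
[[230.5 232.9]
 [366.4 234.7]
 [221.8 214. ]
 [387.9 216.5]]
```

```bash
cat >> h.py <<'E'
YAW=-.012; Rh=Ro.from_euler("z",YAW); H=np.array([.678,-.041,0])
RT=Rh*Ro.from_matrix(np.array([[.8660254,0,.5],[0,-1,0],[.5,0,-.8660254]]).T)
def pt(s,y,n): # heater console point (m) -> world
    return H+Rh.apply([-.055+.8660254*s-.5*n,y,.085+.5*s+.8660254*n])
def rel(P):
    o=robot.get_obs(); R=Ro.from_euler("xyz",o["ee_rot"]); q=R.inv().apply(P-o["tool_pos"])
    e=Rh.inv().apply(o["tool_pos"]-H)-[-.055,0,.085]
    print("t",o["time"],"shift",q.round(4),"rot",(R.inv()*RT).as_rotvec().round(4),
     "now s,y,n",np.round([.866*e[0]+.5*e[2],e[1],-.5*e[0]+.866*e[2]],4),"F",o["wrist_force"].round(1),"w",round(o["width"],4))
E
python3 - <<'E'
from h import *
P=pt(-.008,.063,.18); print(P); rel(P)
E
```

```text
[0.52683872 0.02381856 0.23688457]
t 0.1 shift [ 0.514  -0.4316 -0.0065] rot [-0.076   0.5201  0.2758] now s,y,n [-0.3348 -0.4949  0.3601] F [-0.5  0.5 -0. ] w 0.094
```

drive_tool([
  [0.094, [0.04, -0.03, -0.03], [0, 0, 0]],
  [0.094, [0.09, -0.07, -0.05], [-0.02, 0.13, 0.07]],
  [0.094, [0.135, -0.11, -0.05], [-0.04, 0.26, 0.14]],
  [0.094, [0.18, -0.15, -0.05], [-0.06, 0.39, 0.21]],
  [0.094, [0.225, -0.19, -0.05], [-0.076, 0.52, 0.276]],
])

```text
time: 0.72
tool_pos: [0.314, -0.2851, 0.2806]
ee_rot: [3.14, -0.528, -0.014]
wrist_force: [1.0, -0.7, -0.0]
width: 0.0942
finger_force: 0.0
```

```bash
python3 -c "
from h import *
rel(pt(-.008,.063,.18))"
```

```text
t 0.725 shift [ 0.1581 -0.3121  0.1424] rot [ 0.0022 -0.0046 -0.0018] now s,y,n [-0.1673 -0.2485  0.3224] F [ 1.  -0.7 -0. ] w 0.0942
```

drive_tool([
  [0.06, [0.02, -0.05, 0.01], [0, 0, 0]],
  [0.06, [0.04, -0.105, 0.02], [0, 0, 0]],
  [0.06, [0.065, -0.16, 0.04], [0, 0, 0]],
  [0.06, [0.09, -0.21, 0.06], [0, 0, 0]],
  [0.06, [0.12, -0.255, 0.08], [0, 0, 0]],
])

```text
time: 1.35
tool_pos: [0.4603, -0.0313, 0.2707]
ee_rot: [3.138, -0.525, -0.01]
wrist_force: [0.7, -1.2, 0.5]
width: 0.0601
finger_force: 0.0
```

```bash
python3 -c "
from h import *
rel(pt(-.008,.063,.14))"
```

```text
t 1.35 shift [ 0.0401 -0.056   0.1021] rot [ 0.0022 -0.0016  0.002 ] now s,y,n [-0.0481  0.0071  0.2422] F [ 0.7 -1.2  0.5] w 0.0601
```

drive_tool([
  [0.06, [0.02, -0.028, 0.03], [0, 0, 0]],
  [0.06, [0.04, -0.056, 0.06], [0, 0, 0]],
  [0.06, [0.04, -0.056, 0.09], [0, 0, 0]],
  [0.06, [0.04, -0.056, 0.102], [0, 0, 0]],
  [0.06, [0.04, -0.056, 0.102], [0, 0, 0]],
])

```text
time: 1.98
tool_pos: [0.5458, 0.021, 0.2009]
ee_rot: [3.139, -0.521, -0.012]
wrist_force: [0.1, 0.3, -0.2]
width: 0.0602
finger_force: 0.0
```

```bash
python3 - <<'E'
from h import *
rel(pt(-.008,.063,.076))
t=imaging.snapshot("top")[:,:,::-1];s=imaging.snapshot("side")[:,:,::-1]
a=cv2.resize(t[170:290,215:348],None,fx=3,fy=3,interpolation=2);b=cv2.resize(s[130:250,190:323],None,fx=3,fy=3,interpolation=2)
cv2.imwrite("pics/pre.png",np.hstack([a,b])[:,:800])
o=robot.get_obs();R=Ro.from_euler("xyz",o["ee_rot"]);T=o["tool_pos"]+R.apply([0,0,.025])
print("tip px",proj("top",T),proj("side",T))
E
```

```text
t 1.975 shift [ 0.0017 -0.0027  0.0633] rot [0.002  0.0025 0.0002] now s,y,n [-0.0095  0.0604  0.1393] F [ 0.1  0.3 -0.2] w 0.0602
tip px [[274.89201521 236.55097715]] [[287.84191713 175.8487342 ]]
```

View pics/pre.png

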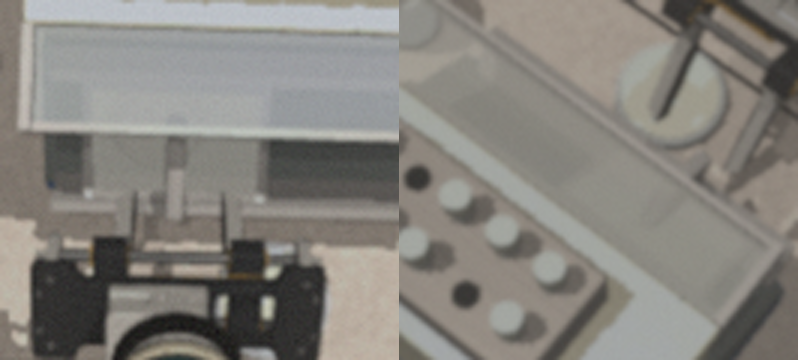

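The fingers straddle the handle: rib at crop column 176, fingertip middle at 181. I'll move about 3 mm left and go in along the normal.

drive_tool([
  [0.06, [0.001, -0.003, 0.02], [0, 0, 0]],
  [0.06, [0.001, -0.003, 0.04], [0, 0, 0]],
  [0.06, [0.001, -0.003, 0.055], [0, 0, 0]],
  [0.06, [0.001, -0.003, 0.062], [0, 0, 0]],
  [0.06, [0.001, -0.003, 0.062], [0, 0, 0]],
])

```text
time: 2.7
tool_pos: [0.5784, 0.0236, 0.1491]
ee_rot: [3.139, -0.524, -0.011]
wrist_force: [0.0, -0.1, 0.1]
width: 0.06
finger_force: 0.0
```

drive_tool([
  [0.0, [0, 0, 0], [0, 0, 0]],
  [0.0, [0, 0, 0], [0, 0, 0]],
  [0.0, [0, 0, 0], [0, 0, 0]],
  [0.0, [0, 0, 0], [0, 0, 0]],
  [0.0, [0, 0, 0], [0, 0, 0]],
])

```text
time: 3.32
tool_pos: [0.5784, 0.0237, 0.1491]
ee_rot: [3.139, -0.524, -0.011]
wrist_force: [-2.5, -1.0, 0.2]
width: 0.0137
finger_force: 30.1
```

```bash
python3 - <<'E'
from h import *
rel(pt(-.008,-.060,.076))
E
```

```text
t 3.325 shift [-0.0009  0.1235  0.0025] rot [ 0.0021 -0.0003  0.0009] now s,y,n [-0.0072  0.0635  0.0783] F [-2.5 -1.   0.2] w 0.0137
```

drive_tool([
  [0.0, [0, 0.015, 0], [0, 0, 0]],
  [0.0, [0, 0.04, 0], [0, 0, 0]],
  [0.0, [0, 0.065, 0], [0, 0, 0]],
  [0.0, [0, 0.09, 0], [0, 0, 0]],
  [0.0, [0, 0.108, 0], [0, 0, 0]],
])

```text
time: 3.95
tool_pos: [0.5768, -0.0842, 0.1492]
ee_rot: [3.141, -0.523, -0.012]
wrist_force: [-0.4, 1.9, 0.1]
width: 0.014
finger_force: 30.0
```

drive_tool([
  [0.0, [0, 0.008, 0], [0, 0, 0]],
  [0.0, [0, 0.014, 0], [0, 0, 0]],
  [0.0, [0, 0.017, 0], [0, 0, 0]],
  [0.0, [0, 0.019, 0], [0, 0, 0]],
  [0.0, [0, 0.019, 0], [0, 0, 0]],
])

```text
time: 4.58
tool_pos: [0.5766, -0.1021, 0.1492]
ee_rot: [3.141, -0.523, -0.011]
wrist_force: [-3.2, 4.4, 3.1]
width: 0.0137
finger_force: 30.0
```

```bash
python3 - <<'E'
from h import *
rel(pt(-.008,-.060,.076))
E
```

```text
t 4.575 shift [-0.0005 -0.0024  0.0024] rot [0.0001 0.0006 0.001 ] now s,y,n [-0.0075 -0.0624  0.0784] F [-3.2  4.4  3.1] w 0.0137
```

drive_tool([
  [0.0, [0, 0.002, 0], [0, 0, 0]],
  [0.0, [0, 0.003, 0], [0, 0, 0]],
  [0.0, [0, 0.004, 0], [0, 0, 0]],
  [0.0, [0, 0.004, 0], [0, 0, 0]],
])

```text
time: 5.08
tool_pos: [0.5765, -0.1024, 0.1492]
ee_rot: [-3.135, -0.523, -0.012]
wrist_force: [-2.7, 14.1, 4.4]
width: 0.0138
finger_force: 30.1
```

The guard is at its open stop (14 N). I'll relieve the force, release, back out, then close the fingers and move above the button.

drive_tool([
  [0.0, [0, -0.004, 0], [0, 0, 0]],
  [0.05, [0, -0.004, 0], [0, 0, 0]],
  [0.05, [0, -0.004, 0], [0, 0, 0]],
  [0.05, [0, -0.004, 0], [0, 0, 0]],
])

```text
time: 5.58
tool_pos: [0.577, -0.1036, 0.1495]
ee_rot: [3.139, -0.524, -0.011]
wrist_force: [-0.3, 0.6, -1.0]
width: 0.0407
finger_force: 0.0
```

drive_tool([
  [0.05, [0, 0, -0.02], [0, 0, 0]],
  [0.05, [0, 0, -0.045], [0, 0, 0]],
  [0.05, [0, 0, -0.06], [0, 0, 0]],
  [0.0, [0, -0.04, -0.06], [0, 0, 0]],
  [0.0, [0, -0.08, -0.06], [0, 0, 0]],
])

```text
time: 6.2
tool_pos: [0.5478, -0.0227, 0.2015]
ee_rot: [3.139, -0.525, -0.013]
wrist_force: [0.5, -0.8, -0.9]
width: 0.0335
finger_force: 0.0
```

```bash
python3 - <<'E'
from h import *
rel(pt(-.008,.0775,.12))
E
```

```text
t 6.2 shift [-0.0011 -0.0608  0.0185] rot [ 0.003  -0.0011 -0.0013] now s,y,n [-0.007   0.0167  0.1386] F [ 0.5 -0.8 -0.9] w 0.0335
```

drive_tool([
  [0.0, [0, -0.03, 0], [0, 0, 0]],
  [0.0, [0, -0.061, 0], [0, 0, 0]],
  [0.0, [0, -0.061, 0], [0, 0, 0]],
])

```text
time: 6.58
tool_pos: [0.5484, 0.0399, 0.2009]
ee_rot: [3.139, -0.524, -0.007]
wrist_force: [-0.0, -0.1, -0.5]
width: 0.0036
finger_force: 0.0
```

```bash
python3 - <<'E'
from h import *
rel(pt(-.008,.0775,.076))
t=imaging.snapshot("top")[:,:,::-1];s=imaging.snapshot("side")[:,:,::-1]
a=cv2.resize(t[170:290,215:348],None,fx=3,fy=3,interpolation=2);b=cv2.resize(s[130:250,190:323],None,fx=3,fy=3,interpolation=2)
cv2.imwrite("pics/btn.png",np.hstack([a,b])[:,:800])
B=np.array([pt(a,.0775+b,.026) for a,b in((0,0),(-.03,0),(.03,0),(0,.03),(0,-.03))])
print(((proj("top",B)-[215,170])*3).round(),((proj("side",B)-[190,130])*3+[399,0]).round())
E
```

```text
t 6.575 shift [-0.0005  0.0018  0.0622] rot [ 0.0003 -0.0001  0.0039] now s,y,n [-0.0075  0.0794  0.1382] F [-0.  -0.1 -0.5] w 0.0036
[[158. 132.]
 [157. 166.]
 [158.  97.]
 [119. 131.]
 [197. 133.]] [[666. 235.]
 [686. 217.]
 [646. 254.]
 [697. 258.]
 [636. 213.]]
```

View pics/btn.png

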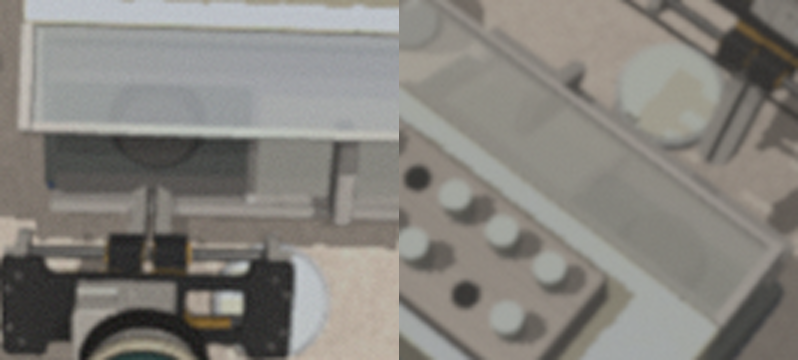

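The button is exposed: the housing is centred near crop (158,127), as predicted. I'll descend on it.

drive_tool([
  [0.0, [0.004, 0.002, 0.025], [0, 0, 0]],
  [0.0, [0.004, 0.002, 0.05], [0, 0, 0]],
  [0.0, [0.004, 0.002, 0.07], [0, 0, 0]],
  [0.0, [0.004, 0.002, 0.08], [0, 0, 0]],
  [0.0, [0.004, 0.002, 0.08], [0, 0, 0]],
])

```text
time: 7.3
tool_pos: [0.5918, 0.0347, 0.1329]
ee_rot: [3.139, -0.522, -0.012]
wrist_force: [0.6, 0.4, -0.2]
width: -0.0001
finger_force: 0.0
```

drive_tool([
  [0.0, [0, 0, 0.006], [0, 0, 0]],
  [0.0, [0, 0, 0.01], [0, 0, 0]],
  [0.0, [0, 0, 0.014], [0, 0, 0]],
  [0.0, [0, 0, 0.014], [0, 0, 0]],
])

```text
time: 7.8
tool_pos: [0.5996, 0.0353, 0.1226]
ee_rot: [3.139, -0.526, -0.011]
wrist_force: [-1.5, -1.9, 4.3]
width: 0.0004
finger_force: 2.2
```

```bash
python3 - <<'E'
from h import *
rel(pt(-.004,.0775,.041))
E
```

```text
t 7.8 shift [-0.0018 -0.0022  0.0037] rot [ 0.0024 -0.0021  0.0011] now s,y,n [-0.0022  0.0753  0.0447] F [-1.5 -1.9  4.3] w 0.0004
```

drive_tool([
  [0.0, [0, 0, 0.003], [0, 0, 0]],
  [0.0, [0, 0, 0.006], [0, 0, 0]],
  [0.0, [0, 0, 0.006], [0, 0, 0]],
])

```text
time: 8.18
tool_pos: [0.6017, 0.0352, 0.1195]
ee_rot: [3.138, -0.525, -0.01]
wrist_force: [-17.8, -2.6, 19.4]
width: 0.0004
finger_force: 12.5
```

Bottomed out (about 26 N along the normal). I'll retract and go back to the handle.

drive_tool([
  [0.0, [-0.002, 0, -0.02], [0, 0, 0]],
  [0.0, [-0.004, 0, -0.05], [0, 0, 0]],
  [0.0, [-0.005, 0, -0.08], [0, 0, 0]],
  [0.0, [-0.006, 0.0, -0.1], [0, 0, 0]],
  [0.05, [-0.006, 0.03, -0.105], [0, 0, 0]],
])

```text
time: 8.8
tool_pos: [0.5438, 0.0081, 0.2053]
ee_rot: [3.14, -0.525, -0.008]
wrist_force: [-0.3, -0.0, 0.2]
width: 0.0074
finger_force: 0.0
```

```bash
python3 - <<'E'
from h import *
rel(pt(-.008,-.0625,.140))
E
```

```text
t 8.8 shift [0.0005 0.11   0.004 ] rot [-0.0011 -0.0017  0.0038] now s,y,n [-0.009   0.0475  0.1441] F [-0.3 -0.   0.2] w 0.0074
```

drive_tool([
  [0.05, [0, 0.04, 0], [0, 0, 0]],
  [0.05, [0, 0.08, 0], [0, 0, 0]],
  [0.05, [0, 0.11, 0], [0, 0, 0]],
  [0.05, [0, 0.11, 0], [0, 0, 0]],
  [0.05, [0, 0.11, 0.01], [0, 0, 0]],
])

```text
time: 9.43
tool_pos: [0.5479, -0.1031, 0.1958]
ee_rot: [3.14, -0.524, -0.011]
wrist_force: [0.2, -0.6, -0.1]
width: 0.0498
finger_force: 0.0
```

```bash
python3 - <<'E'
from h import *
rel(pt(-.008,-.0625,.078))
t=imaging.snapshot("top")[:,:,::-1]
cv2.imwrite("pics/ret.png",cv2.resize(t[170:290,215:415],None,fx=3,fy=3,interpolation=2))
E
```

```text
t 9.425 shift [ 0.0009 -0.0012  0.0552] rot [ 0.0012 -0.0009  0.0005] now s,y,n [-0.009  -0.0637  0.1332] F [ 0.2 -0.6 -0.1] w 0.0498
```

View pics/ret.png

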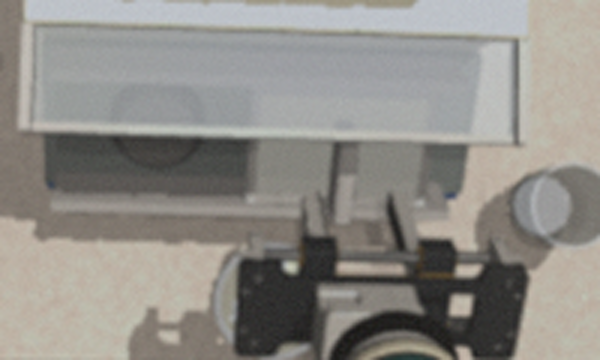

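The guard is still open with the rib (344,185) between the fingers, and the button is intact. Descending and gripping.

drive_tool([
  [0.05, [0.001, -0.001, 0.02], [0, 0, 0]],
  [0.05, [0.001, -0.001, 0.04], [0, 0, 0]],
  [0.05, [0.001, -0.001, 0.055], [0, 0, 0]],
  [0.05, [0.001, -0.001, 0.055], [0, 0, 0]],
  [0.0, [0.001, -0.001, 0.055], [0, 0, 0]],
])

```text
time: 10.1
tool_pos: [0.5762, -0.1028, 0.1493]
ee_rot: [3.139, -0.524, -0.01]
wrist_force: [-0.7, -0.6, -0.1]
width: 0.043
finger_force: 0.0
```

drive_tool([
  [0.0, [0, 0, 0], [0, 0, 0]],
  [0.0, [0, 0, 0], [0, 0, 0]],
  [0.0, [0, 0, 0], [0, 0, 0]],
  [0.0, [0, 0, 0], [0, 0, 0]],
])

```text
time: 10.6
tool_pos: [0.5761, -0.1022, 0.1494]
ee_rot: [-3.142, -0.525, -0.012]
wrist_force: [-1.6, 4.6, 2.3]
width: 0.0136
finger_force: 30.0
```

drive_tool([
  [0.0, [0, -0.015, 0], [0, 0, 0]],
  [0.0, [0, -0.04, 0], [0, 0, 0]],
  [0.0, [0, -0.07, 0], [0, 0, 0]],
  [0.0, [0, -0.1, 0], [0, 0, 0]],
  [0.0, [0, -0.122, 0], [0, 0, 0]],
])

```text
time: 11.22
tool_pos: [0.5778, 0.0186, 0.1495]
ee_rot: [3.137, -0.526, -0.01]
wrist_force: [1.0, -2.6, 0.5]
width: 0.014
finger_force: 30.0
```

drive_tool([
  [0.0, [0, -0.008, 0], [0, 0, 0]],
  [0.0, [0, -0.014, 0], [0, 0, 0]],
  [0.0, [0, -0.018, 0], [0, 0, 0]],
  [0.0, [0, -0.021, 0], [0, 0, 0]],
  [0.0, [0, -0.021, 0], [0, 0, 0]],
])

```text
time: 11.85
tool_pos: [0.5781, 0.038, 0.1494]
ee_rot: [3.136, -0.525, -0.011]
wrist_force: [-4.2, -6.5, 4.7]
width: 0.0136
finger_force: 30.0
```

drive_tool([
  [0.0, [0, -0.002, 0], [0, 0, 0]],
  [0.0, [0, -0.004, 0], [0, 0, 0]],
  [0.0, [0, -0.004, 0], [0, 0, 0]],
])

```text
time: 12.22
tool_pos: [0.5782, 0.0383, 0.1494]
ee_rot: [3.127, -0.525, -0.009]
wrist_force: [-4.7, -17.3, 5.6]
width: 0.0137
finger_force: 30.1
```

At the shut stop (17 N). I'll relieve most of the push, release and back out.

drive_tool([
  [0.0, [0, 0.003, 0], [0, 0, 0]],
  [0.05, [0, 0.003, 0], [0, 0, 0]],
  [0.05, [0, 0.003, 0], [0, 0, 0]],
  [0.05, [0, 0.003, 0], [0, 0, 0]],
  [0.05, [0, 0.003, 0], [0, 0, 0]],
])

```text
time: 12.85
tool_pos: [0.5775, 0.0413, 0.1481]
ee_rot: [3.139, -0.523, -0.011]
wrist_force: [1.5, 0.1, -0.6]
width: 0.0486
finger_force: 0.0
```

drive_tool([
  [0.05, [0, 0, -0.02], [0, 0, 0]],
  [0.05, [0, 0, -0.05], [0, 0, 0]],
  [0.05, [0, 0, -0.09], [0, 0, 0]],
  [0.05, [-0.02, 0, -0.13], [0, 0, 0]],
  [0.05, [-0.04, 0, -0.16], [0, 0, 0]],
])

```text
time: 13.48
tool_pos: [0.4623, 0.0427, 0.269]
ee_rot: [3.139, -0.526, -0.011]
wrist_force: [0.0, -1.0, 0.6]
width: 0.05
finger_force: 0.0
```

```bash
python3 - <<'E'
from h import *
rel(pt(-.008,-.0625,.078))
t=imaging.snapshot("top")[:,:,::-1]
cv2.imwrite("pics/end.png",cv2.resize(t[100:300,150:416],None,fx=3,fy=3,interpolation=2))
E
```

```text
t 13.475 shift [0.0395 0.1434 0.1625] rot [ 0.0016 -0.0025  0.0012] now s,y,n [-0.048   0.0811  0.2401] F [ 0.  -1.   0.6] w 0.05
```

View pics/end.png

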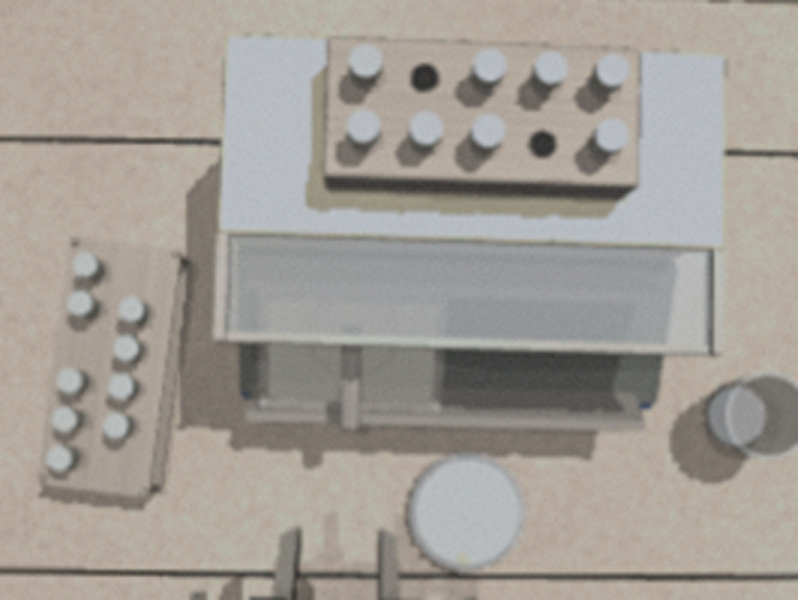

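The guard is shut: the handle at (350,390) maps to column 266.7, and fully shut is predicted at 266. The rack, beaker and dish are where they were and the arm is clear, so I'm handing in.

```bash
python3 -c "
from bench import robot
print(robot.close_job())"
```

```text
the job is handed in; nothing more can be done
None
```

The heater reset is done and handed in at about 13.5 s: I opened the guard to its stop, pressed the button to its bottom (about 26 N) and released it, then slid the guard back to its shut stop; in the last picture the rack, beaker and dish are where they were.

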